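# Start the wing knob on the board clamp's stud

### The job

Fit the orange wing knob on the stud of the board clamp: set it upright on the stud with its wing lying along the clamp bar, turn it backwards (anticlockwise from above) on the stud until the thread clicks and the knob drops, then turn it forwards (clockwise) until it is fully home with its skirt flat on the bar, and let go. Work gently, without forcing the thread, and leave the solder spool, screwdriver and flux jar where they are.

Things in the scene. Friction and masses are not known exactly. Their poses are not given: they have to be found in the camera images.
- holder: Fixed board clamp: grey base plate 150 (x) x 190 (y) x 12 mm with a green circuit board held under an aluminium clamp bar, 44 mm wide, lying along the holder's y axis. Origin: centre of the base's underside, on the work surface. The bar's flat top is 34 mm up.
- stud_foot (a point): On the axis of the clamp's steel stud where it leaves the bar's top; z up, y along the bar. The stud is 28 mm in diameter over its threads, cannot be turned by hand, and has two equal coarse right-hand thread starts half a turn apart; their angle differs each time and is not measured. A clockwise turn before the click jams after 0.2 to 1.4 rad against the next thread's blunt front, some 6 mm too high.
- stud_top (a point): Tip of the stud, on its axis, 26 mm above the bar. A knob set on with its wing along the bar rests with its pins on the threads, its underside 5 to 10 mm above the bar. Turned anticlockwise it rides up 1 to 5 mm; 0.3 to 1.4 rad from the bar's line its pins pass the thread ends, and loose or lightly pressed it drops some 7 mm, to 3.5 mm above the bar (the click). A hard wall follows within 0.3 rad.
- stud_mid (a point): On the stud's axis, 13 mm above the bar. After the click a clockwise turn leads the knob's pins into the channel under the threads (about 1 mm of vertical play); as it is turned the knob must sink 4 mm per rad, until its underside lies on the bar 1.0 to 1.3 rad after the click; it can then turn 0.5 rad more, level, before a hard stop.
- knob_wing (a point): Orange wing knob (about 110 g), loose, upright at the start. Point on its axis, 46 mm above its underside, in the middle of the wing; z is the knob's axis, x runs along the wing. The wing is a flat bar 44 mm long (x), 14 mm thick (y), from 32 to 60 mm above the underside. At home the underside lies flat on the bar, so this point is 46 mm above the bar's top.
- knob_end (a point): Middle of one end of the knob's wing: 22 mm from the knob's axis along the knob's x, 46 mm above its underside.
- knob: The same knob; origin at the centre of its underside. Below the wing it is a round skirt 41 mm in diameter, 32 mm high, open below, 30.5 mm wide inside (about 1 mm of play all round on the stud, 2 mm wider at the mouth). Two inward pins 3 mm thick lie in line with the wing, 9 mm above the underside; they ride on the stud's threads.
- spool_mid (a point): Middle of a red solder spool, 48 mm in diameter, 40 mm high, standing; to be left alone.
- driver_mid (a point): Middle of an orange-handled screwdriver lying flat, about 200 mm long; to be left alone.
- flux_mid (a point): Middle of a small round jar with a white cap, 44 mm in diameter, 50 mm high; to be left alone.
There are look-alikes about, which are no part of the job. Leave any blue or pink look-alike of the knob alone.

How it is judged (in metres and radians):
On the way, in this order (a step that is already met when the one before it is completed fails the run):
1. the knob sits upright on the stud, on top of the threads, with its wing along the clamp bar (within 0.2 rad) (horizontal distance between knob and stud_foot below 0.004 m and z of knob in the frame of stud_foot between 0.005 and 0.0115 m and angle between knob's own z axis and vertical below 0.1 rad and angle between the x axis of knob and the y axis of stud_foot, either way round below 0.2 rad), for 0.2 s.
2. still on top of the threads, the knob has been turned anticlockwise by more than 0.25 rad from the bar's line (horizontal distance between knob and stud_foot below 0.004 m and z of knob in the frame of stud_foot between 0.005 and 0.0125 m and ((y of knob_end in the frame of stud_foot above 0 m and x of knob_end in the frame of stud_foot below -0.0054 m) or (y of knob_end in the frame of stud_foot below 0 m and x of knob_end in the frame of stud_foot above 0.0054 m))).
3. the thread has clicked: the knob has dropped past the thread ends, its underside 2 to 4.8 mm above the bar (horizontal distance between knob and stud_foot below 0.004 m and z of knob in the frame of stud_foot between 0.002 and 0.0048 m), for 0.05 s.
At the end, for the whole second after the job is handed in: The knob is screwed home on the stud: its underside within 1.2 mm of the bar's top, within 4 mm of the stud's axis, upright within 0.06 rad, at rest and released; spool, screwdriver and jar within 30 mm of where they stood (horizontal distance between knob and stud_foot below 0.004 m and z of knob in the frame of stud_foot below 0.0012 m and angle between knob's own z axis and vertical below 0.06 rad and linear speed of knob below 0.02 m/s and angular speed of knob below 0.2 rad/s and distance of each of spool_mid, flux_mid, driver_mid from where it was at the start of the episode below 0.03 m); the robot touches nothing.
It fails at once if the knob is forced against the stud or clamp with more than 35 N (contact force between knob and holder above 35 N).
It fails at once if the spool, screwdriver or jar is knocked away by more than 30 mm (distance of any of spool_mid, flux_mid, driver_mid from where it was at the start of the episode above 0.03 m).
It also fails if it takes over 72 s, if anything falls off the work surface, if the arm or the gripper's body presses on something with over 40 N, if the wrist force passes 120 N, or if a joint passes its speed limit or range.

### The arm

A 6-joint arm with a two-finger parallel gripper is mounted at the origin on the work surface. World frame = base frame: x ahead of the robot, y to its left, z up, the work surface at z = 0. Lengths are in mm, angles in rad, forces in N, time in s.
With the tool pointing down it reaches from about 275 to 775 mm from the base axis. Payload 14.6 kg.
Tool frame: the origin (TCP) lies midway between the tips of the shut fingers; the grasp point (between the pads) lies 19 mm behind it; z points along the fingers, x is the direction in which the jaws open and shut, and the axes are right-handed (so a half turn about z gives the same grasp; the last joint's range is limited). The gripper opens to 85 mm and grips with 20 to 120 N. Pads are 22 mm wide; open, the fingers measure 114 mm over their backs; the gripper's body (76 mm by 85 mm) begins 54 mm behind the grasp point. The pads swing forward as they close: fully open they stand 13 mm farther back than shut.
Start: joints at [-1.32, 0.263, -0.048, 1.259, 0, 1.415], TCP at [207.24, -482.369, 195.578] pointing down, gripper open.
Joint ranges: [-2.65, 2.65], [-0.89, 1.7], [-1.18, 1.37], [-2.13, 2.11], [-1.35, 1.29], [-3.14, 3.14]. Speed limits (rad/s): [1.89, 1.89, 2.57, 2.79, 3.14, 3.14].

### API

Orientations are given as a unit quaternion [x, y, z, w].
In Python, from rig import readout, get_image, job_done gives the robot as it stands.
- The arm moves only by the tool step_arm, never from a script. Its argument "steps" is a list of rows, each a list of 7 numbers: the shift along the world's x, y, z in cm, then the turn, a rotation vector about the world's x, y, z in rad, then the opening in per cent of the stroke, from 0 (shut) to 100 (fully open). In form: [[dx, dy, dz, wx, wy, wz, claw], ...]. A call has 1 to 5 rows; each row is the pose to reach, as a shift and turn from the pose commanded when the call began; what a row does not reach only later rows make up. A row lasts 1/12 s, in which the tool goes at most 41.7 mm and 7.16 degrees, less where a joint would pass 70% of its speed; a pose out of reach is approached as far as the arm can. A call with a gripper value outside its range is refused whole. The fingers move at their own pace and stop on an object; "newtons" is the grip in N (left out, the last holds). Time passes only in rows, so rows that repeat a pose let the fingers close. It gives the time, the measured TCP pose, the force and the opening at its end, in the units of the state.
- readout.sense(): the state, without advancing time (a new reading comes with each control period).
- get_image(name): name is "scene" or "top" or "wrist"; returns a dict with "img" (480x640x3 uint8, blue, green, red), "fx", "fy", "cx", "cy" (pixels), "position" and "orientation" of the camera in the world. Camera axes: x right, y down, z forward; pixel columns grow to the right and rows downward; lengths in mm; the calibration is good to about 2 mm. A picture is of the moment at which its call begins. There is no depth.
- job_done(): hands the job in, once; it reports no verdict.
The state is a dict: "clock": time; "q": joint angles; "joint_velocities": joint speeds; "joint_efforts": joint torques, N m; "tool_pos": TCP position; "ee_rot": TCP orientation; "force": force on the tool from outside, world axes, zero at the start; "ft_torque": the same for the moment, N m; "finger_gap": finger opening in mm.
Only numpy, scipy, OpenCV 4.12 (cv2) and the standard library are available. Lean on these libraries where they do the work, as an engineer would, in place of code of your own. Each camera call takes 0.05 s, during which the arm holds its last target.

## Working session

There is one attempt and no reset: what is moved stays moved. The work goes in short steps, Python scripts to look and compute and a tool call to move; the robot and the scene stay as the last step left them, time stands still between calls to the robot, and variables do not carry over. Pictures are saved under pics/ and viewed, and the job is handed in when it is done.

Besides the shell and the picture viewer there is one more tool, called by a JSON object that holds its "fn" and its "kwargs". step_arm: Moves the arm, as the interface text tells. Its arguments: {"type":"object","properties":{"steps":{"type":"array"},"newtons":{"type":"number"}},"required":["steps"]}

```bash
mkdir -p pics; ls
cat > h.py <<'E'
import numpy as np, cv2, pickle
from scipy.spatial.transform import Rotation as R
from rig import readout, get_image, job_done
def snap(name,tag):
    d=get_image(name); cv2.imwrite(f'pics/{tag}.png',d['img']); pickle.dump(d,open(f'pics/{tag}.pkl','wb')); return d
def load(tag): return pickle.load(open(f'pics/{tag}.pkl','rb'))
def ray(d,u,v):
    r=R.from_quat(d['orientation']).apply([(u-d['cx'])/d['fx'],(v-d['cy'])/d['fy'],1]); return np.array(d['position'],float),r/np.linalg.norm(r)
def atz(d,u,v,z):
    p,r=ray(d,u,v); return p+r*(z-p[2])/r[2]
def tri(*obs):
    A=np.zeros((3,3));b=np.zeros(3);L=[]
    for d,u,v in obs:
        p,r=ray(d,u,v);M=np.eye(3)-np.outer(r,r);A+=M;b+=M@p;L.append((M,p))
    x=np.linalg.solve(A,b); return x,[float(np.linalg.norm(M@(x-p))) for M,p in L]
def proj(d,X):
    c=R.from_quat(d['orientation']).inv().apply(np.array(X,float)-np.array(d['position'])); return c[0]/c[2]*d['fx']+d['cx'],c[1]/c[2]*d['fy']+d['cy']
def crop(tag,u0,v0,u1,v1,k,out):
    i=cv2.imread(f'pics/{tag}.png')[v0:v1,u0:u1]; cv2.imwrite(f'pics/{out}.png',cv2.resize(i,None,fx=k,fy=k,interpolation=cv2.INTER_CUBIC))
E
python3 - <<'E'
from h import *
for n in ['scene','top','wrist']:
    d=snap(n,n+'0'); print(n,d['fx'],d['cx'],d['cy'],d['position'],d['orientation'])
print(readout.sense())
E
```

```text
pics
scene 456.35462562452994 324.2854314773328 239.40861840299954 [1125.13299758   20.25392917  667.64540589] [ 0.59074022  0.70936638 -0.29952606 -0.24105906]
top 567.2087543662981 322.7004270102614 237.50632448614815 [ 438.26858463  -76.97696572 1086.90303162] [-0.69961798  0.71271962 -0.03430169  0.0372668 ]
wrist 348.45842703152096 316.63172839292486 243.13075972983918 [ 272.68759827 -452.5058949   371.9082818 ] [ 0.82627666 -0.544913   -0.07874445  0.11889496]
{'clock': 0.15, 'q': array([-1.32032140e+00,  2.63416368e-01, -4.87469465e-02,  1.25937906e+00,
       -1.12980269e-05,  1.41550775e+00]), 'joint_velocities': array([ 0.00162446, -0.00193869,  0.00035577,  0.00020777,  0.0011066 ,
        0.00137295]), 'joint_efforts': array([ 1.73668341e-03, -6.37830305e+01,  3.84646690e+01,  1.06149566e-02,
       -8.60155160e-05,  9.24045054e-06]), 'tool_pos': array([ 207.17316135, -482.1671166 ,  195.25007322]), 'ee_rot': array([ 8.35080892e-01, -5.50127044e-01, -2.79816492e-04, -2.46739134e-04]), 'force': array([-0.42313258,  0.46090221, -0.19509334]), 'ft_torque': array([ 0.03723602, -0.00211803, -0.02187365]), 'finger_gap': 85.7003864360584}
```

View pics/scene0.png

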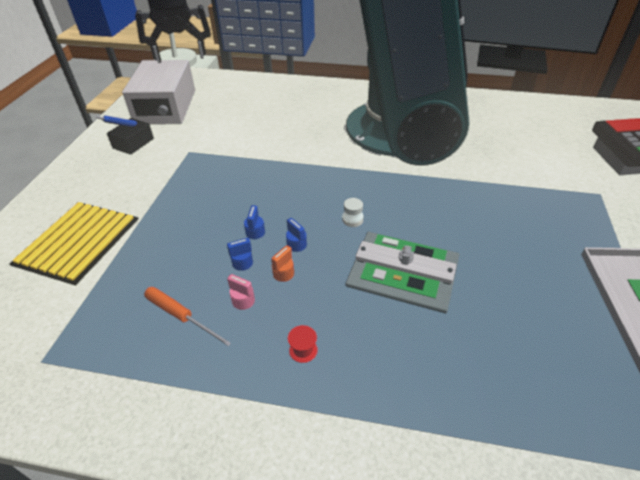

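View pics/top0.png

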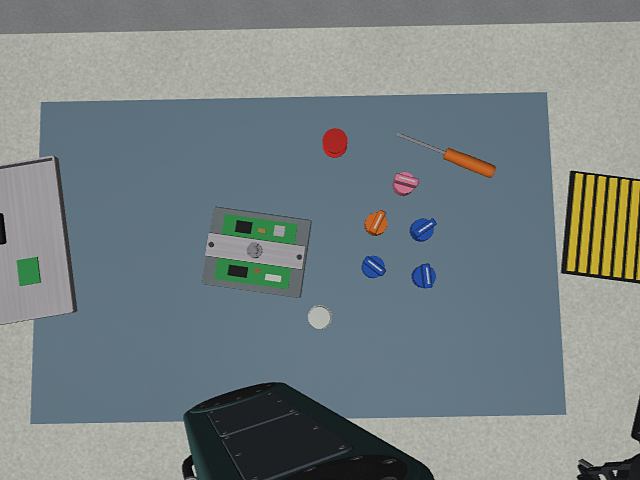

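View pics/wrist0.png

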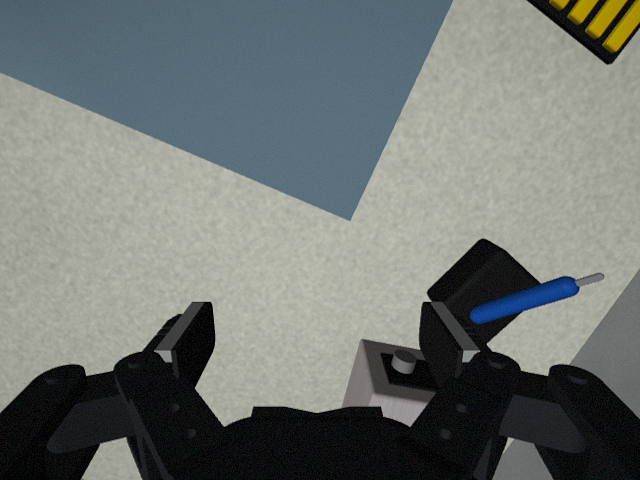

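Candidates are the orange knob (top 376,223; scene 283,264), blue look-alikes (top 422,230; 373,267; 424,276), a pink one (top 405,183) and the orange driver handle (top 470,163). By the description I choose the orange knob at 376,223, and next check it in close crops.

Run:
```python
from h import *
crop('top0',340,190,415,246,10,'tk'); crop('top0',195,200,320,300,6,'th'); crop('scene0',245,230,325,290,10,'sk'); crop('scene0',340,225,470,315,6,'sh')
a=cv2.imread('pics/tk.png');b=cv2.imread('pics/sk.png')
def pad(i): return cv2.resize(i,(400,300))
cv2.imwrite('pics/m1.png',np.vstack([np.hstack([pad(a),pad(b)]),np.hstack([pad(cv2.imread('pics/th.png')),pad(cv2.imread('pics/sh.png'))])]))
d=load('top0')
for n,u,v,z in [('knob',376,223,46),('stud',255,250,50),('flux',319,317,50),('spool',335,140,40),('blue1',422,230,46),('blue2',373,267,46),('pink',405,183,46)]: print(n,atz(d,u,v,z).round())
```

```text
knob [ 569. -173.   46.]
stud [523.  51.  50.]
flux [399. -64.  50.]
spool [ 729. -100.   40.]
blue1 [ 555. -257.   46.]
blue2 [ 488. -165.   46.]
pink [ 643. -229.   46.]
```

View pics/m1.png

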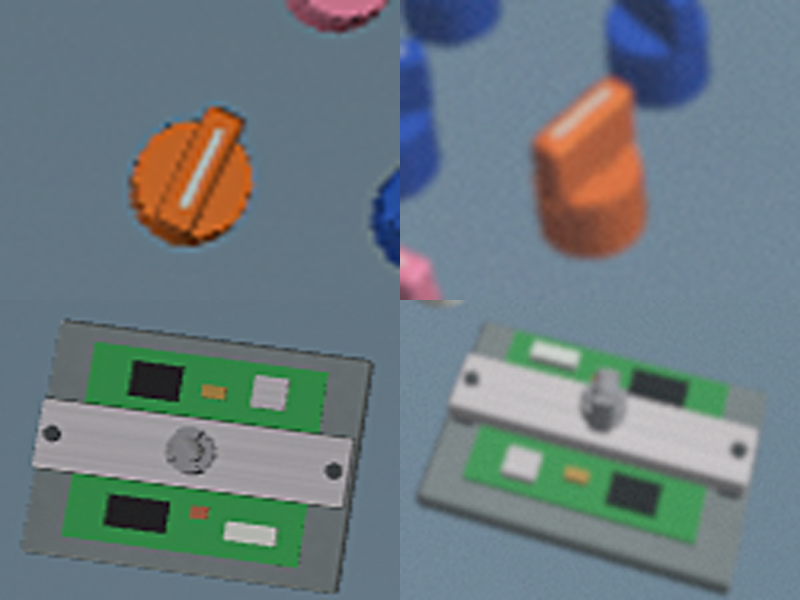

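The crops confirm it: the orange knob stands upright with its wing's white stripe at top (378,221) and scene (281,252). The stud is at top (255,248).

Run:
```python
from h import *
t=load('top0');s=load('scene0')
T=lambda x,y,u0,v0,k:(t,u0+x/k,v0+y/k)
S=lambda x,y,u0,v0,k:(s,u0+x/k,v0+y/k)
print('stripe',tri(T(201,167,340,190,5.333),S(183,112,245,230,5)))
e1=tri(T(182,207,340,190,5.333),S(157,137,245,230,5));e2=tri(T(219,130,340,190,5.333),S(207,90,245,230,5)); print(e1,e2)
dd=e2[0]-e1[0];print('wing yaw',np.arctan2(dd[1],dd[0]))
k=3.2;ks=400/130
hA=tri(T(52,134,195,200,k),S(338,150,340,225,ks));hB=tri(T(334,171,195,200,k),S(71,80,340,225,ks));print(hA,hB)
dd=hA[0]-hB[0];print('bar yaw',np.arctan2(dd[1],dd[0]),'mid',(hA[0]+hB[0])/2)
print('studtop',tri(T(193,150,195,200,k),S(205,75,340,225,ks)))
```

```text
stripe (array([ 570.39334907, -173.45052006,   58.30128246]), [1.1902298481657987, 1.1902298481657725])
(array([ 561.7699048 , -177.95874824,   34.27885627]), [8.296101033656047, 8.296101033656093]) (array([ 578.34650726, -169.4715697 ,   79.7222538 ]), [9.632052367933541, 9.63205236793355])
wing yaw 0.47319945490416415
(array([541.56316617, 136.55674842,  28.28530525]), [0.8148583934176283, 0.8148583934176447]) (array([516.2369273 , -28.12103214,  32.7977522 ]), [1.4247305656729212, 1.4247305656729194])
bar yaw 1.4181992264215657 mid [528.90004674  54.21785814  30.54152872]
studtop (array([527.43997812,  51.20319857,  63.05328591]), [2.39302299960311, 2.3930229996030743])
```

{"fn": "step_arm", "kwargs": {"steps": [[4, 3.4, 0, 0, 0, 0.125, 50], [8, 6.8, 0, 0, 0, 0.25, 50], [12, 10.2, 0, 0, 0, 0.375, 50], [16, 13.6, 0, 0, 0, 0.5, 50], [20, 17, 0, 0, 0, 0.625, 50]]}}

```text
clock: 0.57
tool_pos: [367.0, -345.9, 195.5]
ee_rot: [0.965, -0.264, -0.0, -0.0]
force: [0.7, -1.2, 0.6]
finger_gap: 43.1
```

Run:
```python
from h import *
t=load('top0');s=load('scene0')
T=lambda x,y,u0,v0,k:(t,u0+x/k,v0+y/k)
S=lambda x,y,u0,v0,k:(s,u0+x/k,v0+y/k)
e1=tri(T(182,207,340,190,5.333),S(207,90,245,230,5));e2=tri(T(219,130,340,190,5.333),S(157,137,245,230,5)); print(e1,e2)
dd=e2[0]-e1[0];print('wing yaw',np.arctan2(dd[1],dd[0]))
```

```text
(array([ 556.95497991, -167.18928193,   57.40293743]), [0.6365328020075443, 0.6365328020074849]) (array([ 583.22097384, -180.07545229,   57.09191915]), [1.2188147082392582, 1.2188147082392655])
wing yaw -0.4561016330755057
```

{"fn": "step_arm", "kwargs": {"steps": [[4, 3.4, 0, 0, 0, 0.125, 50], [8, 6.8, 0, 0, 0, 0.25, 50], [12, 10.2, 0, 0, 0, 0.375, 50], [14, 11.9, 0, 0, 0, 0.5, 50], [14, 11.9, 0, 0, 0, 0.625, 50]]}}

```text
clock: 0.98
tool_pos: [508.7, -225.1, 195.2]
ee_rot: [0.999, 0.047, 0.0, -0.0]
force: [0.5, -0.4, 0.8]
finger_gap: 42.9
```

{"fn": "step_arm", "kwargs": {"steps": [[1, 1, 0, 0, 0, 0.125, 50], [2, 2, 0, 0, 0, 0.25, 50], [3, 3, 0, 0, 0, 0.375, 50], [4, 4, 0, 0, 0, 0.5, 50], [4.5, 4.5, 0, 0, 0, 0.625, 50]]}}

```text
clock: 1.4
tool_pos: [551.7, -182.3, 195.2]
ee_rot: [0.936, 0.351, -0.0, -0.0]
force: [0.3, -0.1, -0.4]
finger_gap: 42.8
```

{"fn": "step_arm", "kwargs": {"steps": [[1, 0.5, 0, 0, 0, 0.125, 50], [1.8, 0.9, 0, 0, 0, 0.25, 50], [1.8, 0.9, 0, 0, 0, 0.375, 50], [1.8, 0.9, 0, 0, 0, 0.4, 50]]}}

```text
clock: 1.73
tool_pos: [569.2, -174.1, 195.2]
ee_rot: [0.848, 0.53, -0.0, -0.0]
force: [0.1, 0.2, 0.0]
finger_gap: 42.6
```

Run:
```python
from h import *
snap('wrist','w1');snap('top','t1');print(readout.sense()['tool_pos'],readout.sense()['ee_rot'],readout.sense()['q'])
```

```text
[ 568.79565387 -174.41764728  195.3675768 ] [ 8.50569331e-01  5.25862862e-01 -1.62162412e-04 -1.91954344e-04] [-4.34420715e-01  3.85888701e-01  1.35537807e-01  1.32094445e+00
 -5.95740739e-05  2.89170919e-02]
```

View pics/w1.png

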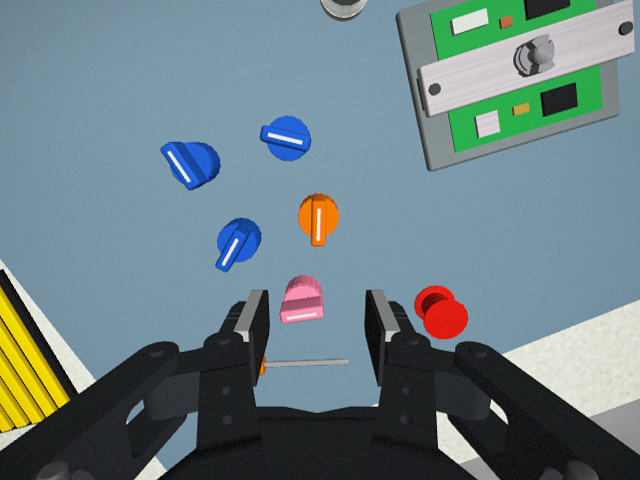

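The wrist view shows the orange knob with its stripe from (319,208) to (319,240), in line with the jaws. The pink knob is at (302,300) and the stud at (535,55).

Run:
```python
from h import *
crop('w1',295,185,345,255,8,'a'); crop('w1',400,0,640,130,3.3,'b')
a=cv2.imread('pics/a.png');b=cv2.imread('pics/b.png');print(a.shape,b.shape)
cv2.imwrite('pics/a.png',a)
```

```text
(560, 400, 3) (429, 792, 3)
```

View pics/a.png

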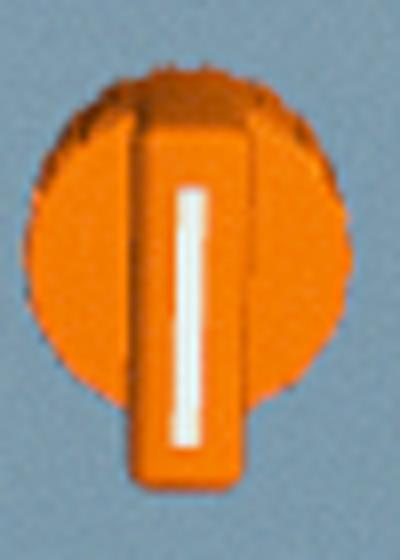

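View pics/b.png

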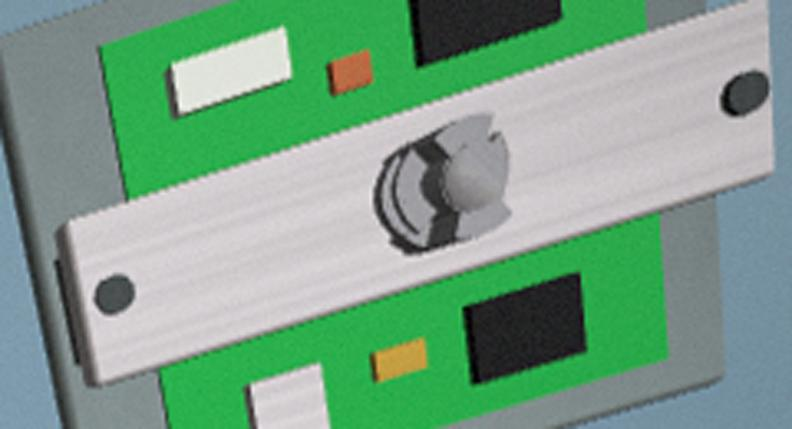

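Run:
```python
from h import *
t=load('top0');s=load('scene0');w=load('w1')
T=lambda x,y,u0,v0,k:(t,u0+x/k,v0+y/k)
S=lambda x,y,u0,v0,k:(s,u0+x/k,v0+y/k)
W1=lambda x,y:(w,295+x/8,185+y/8)
a=atz(*W1(191.5,188),60);b=atz(*W1(187,446),60);print(a,b,(a+b)/2,'yaw',np.arctan2(*(a-b)[1::-1]))
print(tri(W1(189.5,315),T(201,167,340,190,5.333)),tri(W1(189.5,315),T(201,167,340,190,5.333),S(183,112,245,230,5)))
W2=lambda x,y:(w,400+x/3.3,y/3.3)
k=3.2;ks=400/130
hA=tri(T(52,134,195,200,k),S(338,150,340,225,ks),W2(745,93));hB=tri(T(334,171,195,200,k),S(71,80,340,225,ks),W2(114,294));print(hA,hB)
dd=hA[0]-hB[0];print('bar yaw',np.arctan2(dd[1],dd[0]),'mid',(hA[0]+hB[0])/2)
dd=atz(*W2(745,93),34)-atz(*W2(114,294),34);print(np.arctan2(dd[1],dd[0]), 'w mid',(atz(*W2(745,93),34)+atz(*W2(114,294),34))/2)
print('tip w',atz(*W2(478,185),60), 'tip top',atz(*T(193,150,195,200,k),60))
sn=readout.sense();M=R.from_quat(sn['ee_rot']).as_matrix();print('jaw yaw',np.arctan2(M[1,0],M[0,0]),M[:,2])
```

```text
[ 558.09980274 -165.38258724   60.        ] [ 585.21297252 -179.17255895   60.        ] [ 571.65638763 -172.2775731    60.        ] yaw 2.671082480437185
(array([ 569.33503914, -172.39766496,   68.88057209]), [1.2137009340970757, 1.2137009340970117]) (array([ 570.94427232, -172.91895865,   59.02341989]), [0.9374309847258984, 1.6727317243487385, 0.8753101523635638])
(array([540.25570481, 137.4370319 ,  29.45419675]), [2.2663322389079137, 1.6372479811875027, 3.4005586283483433]) (array([513.87307875, -27.57107187,  31.43219351]), [3.2409983056144345, 0.9475535626267535, 3.2682242840909637])
bar yaw 1.412251391540549 mid [527.06439178  54.93298002  30.44319513]
1.409209763923075 w mid [524.16232069  54.82089466  34.        ]
tip w [526.28142746  52.58766851  60.        ] tip top [527.8311825   49.17199022  60.        ]
jaw yaw 1.1074585530642478 [-4.77744069e-04  1.55990576e-04 -9.99999874e-01]
```

Wrist, top and scene agree on the knob at about (571.3, -172.8) with its top near 60 mm. Descending.

{"fn": "step_arm", "kwargs": {"steps": [[0.12, 0.08, -4, 0, 0, 0, 50], [0.24, 0.15, -8, 0, 0, -0.007, 50], [0.24, 0.15, -12, 0, 0, -0.007, 50], [0.24, 0.15, -14, 0, 0, -0.007, 50], [0.24, 0.15, -15.3, 0, 0, -0.007, 50]]}}

```text
clock: 2.25
tool_pos: [569.5, -172.4, 39.7]
ee_rot: [0.853, 0.522, -0.001, -0.002]
force: [0.0, -0.6, 1.1]
finger_gap: 42.4
```

{"fn": "step_arm", "kwargs": {"steps": [[0, 0, -0.3, 0, 0, 0, 50], [0, 0, -0.5, 0, 0, 0, 50], [0, 0, -0.5, 0, 0, 0, 50]]}}

```text
clock: 2.5
tool_pos: [571.6, -173.2, 38.2]
ee_rot: [0.852, 0.523, 0.0, 0.0]
force: [-0.1, 0.3, 0.6]
finger_gap: 42.9
```

Run:
```python
from h import *
snap('wrist','w2');print(readout.sense()['tool_pos'],readout.sense()['force'])
```

```text
[ 571.88819569 -173.2939916    38.57927565] [-0.65572869 -0.99540271  0.99541436]
```

View pics/w2.png

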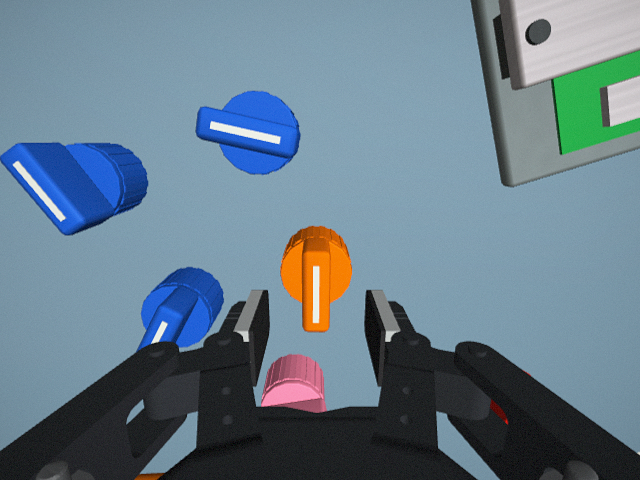

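Run:
```python
from h import *
w=load('w2');a=atz(w,317,266,60);b=atz(w,316.5,323,60);print(a,b,(a+b)/2,np.linalg.norm(a-b)); print(proj(w,[571.9,-173.3,57.6]))
w1=load('w1');print(tri((w,316.7,294.5),(w1,295+189.5/8,185+315/8)))
```

```text
[ 557.8410262  -164.99868161   60.        ] [ 584.58884243 -178.8805494    60.        ] [ 571.21493432 -171.9396155    60.        ] 30.13555917483764
(np.float64(314.91164996368354), np.float64(295.424652883985))
(array([ 571.74816619, -172.25404051,   57.84234611]), [0.017368745648140203, 0.017368745648027453])
```

{"fn": "step_arm", "kwargs": {"steps": [[-0.04, 0.08, -0.15, 0, 0, 0, 30], [-0.04, 0.08, -0.15, 0, 0, 0, 5], [-0.04, 0.08, -0.15, 0, 0, 0, 5], [-0.04, 0.08, -0.15, 0, 0, 0, 5], [-0.04, 0.08, -0.15, 0, 0, 0, 5]], "newtons": 50}}

```text
clock: 2.97
tool_pos: [571.1, -172.2, 36.3]
ee_rot: [0.852, 0.524, 0.0, 0.0]
force: [0.2, -0.4, 0.8]
finger_gap: 4.3
```

{"fn": "step_arm", "kwargs": {"steps": [[0, 0, 0, 0, 0, 0, 5], [0, 0, 0, 0, 0, 0, 5]]}}

```text
clock: 3.13
tool_pos: [571.0, -172.1, 36.1]
ee_rot: [0.852, 0.524, 0.0, 0.0]
force: [-0.1, 0.5, 0.5]
finger_gap: 4.2
```

Run:
```python
from h import *
snap('wrist','w3');d=snap('scene','s3')
crop('s3',200,150,360,330,3,'s3c')
```

```text
(no output)
```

View pics/w3.png

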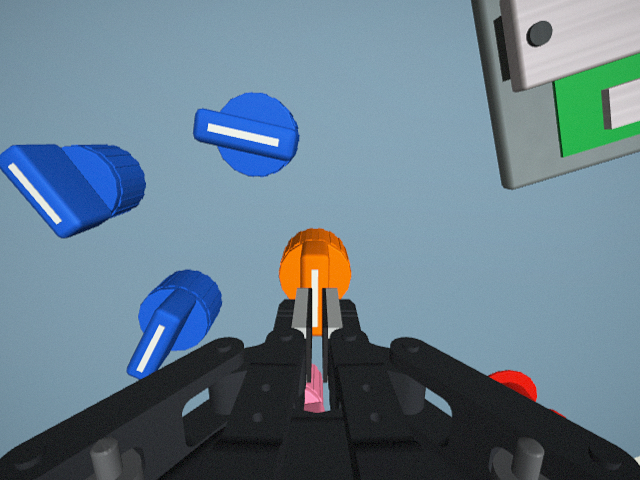

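View pics/s3c.png

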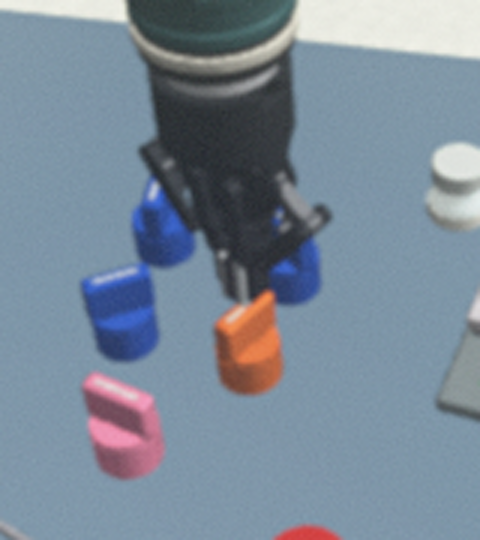

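Run:
```python
from h import *
w=load('w3');s=load('s3');sn=readout.sense();p=np.array(sn['tool_pos']);print(p)
for dz in [0,19,24,40]:
    q=p+[0,0,dz];print(dz,proj(w,q),proj(s,q))
print(w['position']-p, load('wrist0')['position']-np.array([207.24,-482.369,195.578]))
# knob in scene now
print(proj(s,[571.2,-172.3,60]),proj(s,[571.2,-172.3,0]))
crop('w3',270,220,370,400,3.3,'w3c')
```

```text
[ 570.99054261 -172.13689257   36.07898349]
0 (np.float64(315.0000192252656), np.float64(279.67543104442325)) (np.float64(282.4827176242745), np.float64(260.83638195925136))
19 (np.float64(314.8214638008382), np.float64(294.44324584933446)) (np.float64(281.69781567057134), np.float64(253.8849028642881))
24 (np.float64(314.7680048627599), np.float64(298.8646836171268)) (np.float64(281.48710836042426), np.float64(252.01877492979594))
40 (np.float64(314.57423974662026), np.float64(314.89044906211114)) (np.float64(280.8008181186695), np.float64(245.94064982623757))
[-64.65482825  33.78336319 176.76166463] [ 65.44759827  29.8631051  176.3302818 ]
(np.float64(281.37604111177774), np.float64(252.1182594503262)) (np.float64(283.79907238872397), np.float64(273.52596314766083))
```

View pics/w3c.png

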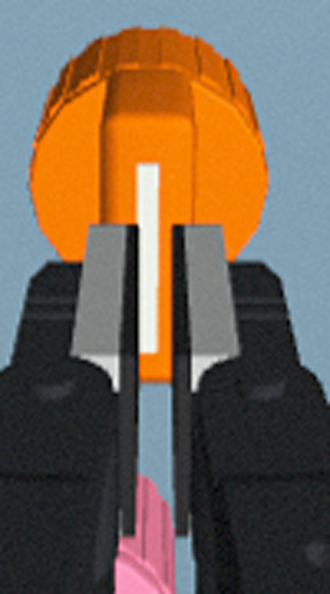

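Run:
```python
from h import *
crop('w2',225,275,405,410,4.4,'w2c')
w=load('w2');p=np.array([571.89,-173.29,38.58])
for dep in [134,145,154,165]:
    c=np.array([(316.6-w['cx'])/w['fx']*dep,(290-w['cy'])/w['fy']*dep,dep]);X=R.from_quat(w['orientation']).apply(c)+w['position'];print(dep,X-p)
    M=R.from_quat(readout.sense()['ee_rot']).inv().apply(X-p);print('tool',M)
```

```text
134 [-15.72028412   8.93736732  52.88863463]
tool [  0.88856785 -18.06180016 -52.88849934]
145 [-11.6764914    6.87676033  42.7599275 ]
tool [  0.87276863 -13.52320919 -42.75982661]
154 [-8.36793372  5.19080916 34.47280347]
tool [  0.859842    -9.80981658 -34.47273073]
165 [-4.324141    3.13020217 24.34409634]
tool [  0.84404279  -5.27122561 -24.344058  ]
```

View pics/w2c.png

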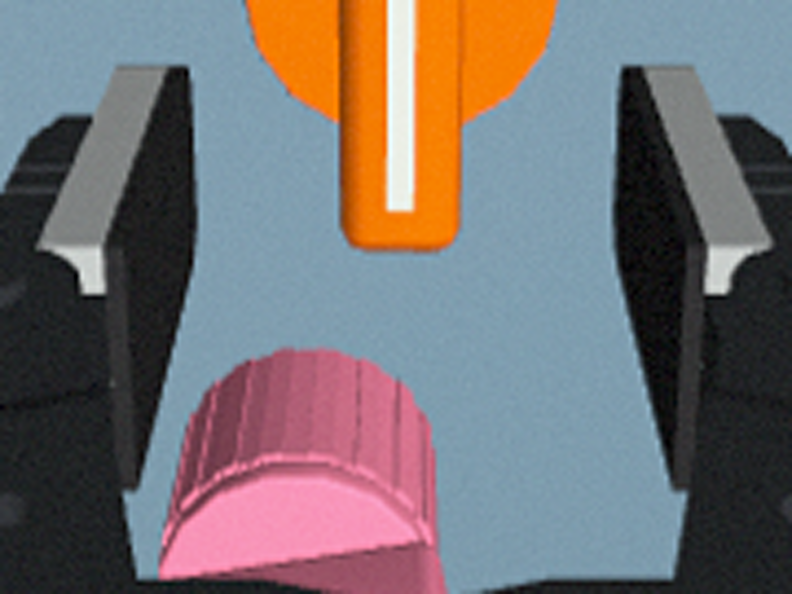

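The fingers shut to 4 mm above the wing. In the wrist view the pad tips scale (98 px for 43 mm) to a point about 36 mm behind the reported TCP, and the scene view agrees. So the real tips sit about 36 mm higher than `tool_pos`. I'll reopen and go lower in stages, checking by picture.

{"fn": "step_arm", "kwargs": {"steps": [[0, 0, 0, 0, 0, 0, 50], [0, 0, 0, 0, 0, 0, 50], [0, 0, 0, 0, 0, 0, 50], [0, 0, 0, 0, 0, 0, 50]]}}

```text
clock: 3.57
tool_pos: [571.0, -172.1, 36.1]
ee_rot: [0.852, 0.524, 0.0, 0.0]
force: [0.3, -0.9, -0.9]
finger_gap: 42.8
```

{"fn": "step_arm", "kwargs": {"steps": [[0, 0, -0.5, 0, 0, 0, 50], [0, 0, -1, 0, 0, 0, 50], [0, 0, -1.5, 0, 0, 0, 50], [0, 0, -2, 0, 0, 0, 50], [0, 0, -2.5, 0, 0, 0, 50]]}}

```text
clock: 3.98
tool_pos: [570.8, -172.1, 10.3]
ee_rot: [0.852, 0.524, -0.0, -0.0]
force: [0.1, -0.0, -0.1]
finger_gap: 42.8
```

Run:
```python
from h import *
snap('wrist','w4');d=snap('scene','s4')
crop('w4',225,240,405,375,4.4,'w4c');crop('s4',220,190,340,290,5,'s4c');print(readout.sense()['tool_pos'],readout.sense()['force'])
```

```text
[ 570.42500739 -171.90230214   10.01587307] [-0.21764438  0.65412444 -0.05051435]
```

View pics/w4c.png

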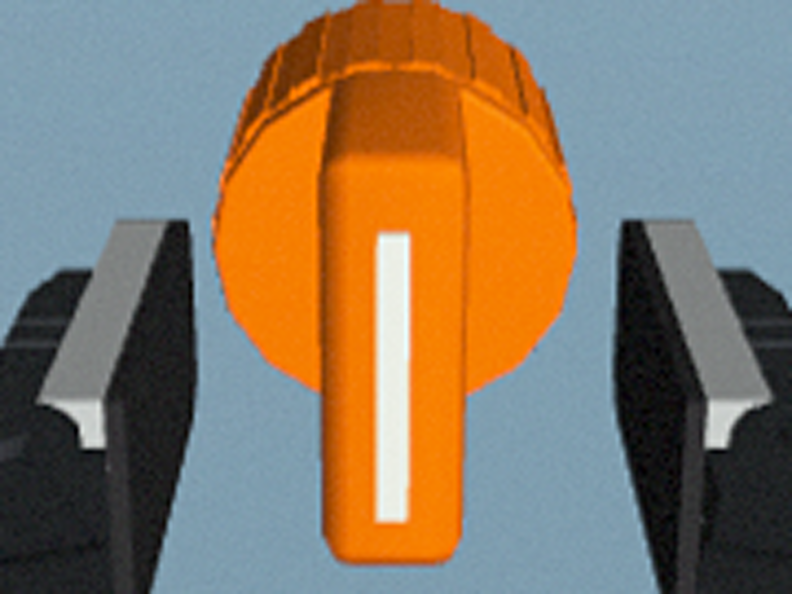

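View pics/s4c.png

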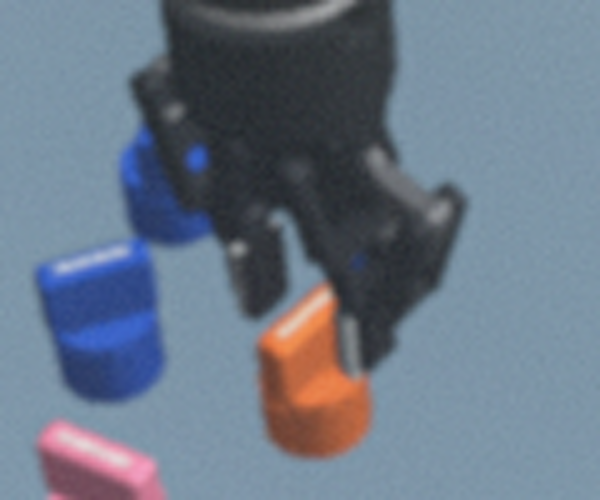

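The pads now straddle the wing, with tips around z 46 (wing axis at crop x 394, pad mid 406). Going 9 mm lower, then closing.

{"fn": "step_arm", "kwargs": {"steps": [[0, -0.12, -0.3, 0, 0, 0, 50], [0, -0.12, -0.6, 0, 0, 0, 50], [0, -0.12, -0.9, 0, 0, 0, 50], [0, -0.12, -0.9, 0, 0, 0, 50]]}}

```text
clock: 4.42
tool_pos: [570.7, -173.3, 1.5]
ee_rot: [0.852, 0.524, -0.0, -0.0]
force: [-0.1, -0.4, 0.4]
finger_gap: 42.7
```

{"fn": "step_arm", "kwargs": {"steps": [[0, 0, 0, 0, 0, 0, 30], [0, 0, 0, 0, 0, 0, 5], [0, 0, 0, 0, 0, 0, 5], [0, 0, 0, 0, 0, 0, 5], [0, 0, 0, 0, 0, 0, 5]], "newtons": 50}}

```text
clock: 4.83
tool_pos: [571.2, -173.4, 2.4]
ee_rot: [0.852, 0.524, 0.0, 0.0]
force: [-0.1, -0.7, 3.2]
finger_gap: 12.9
```

Run:
```python
from h import *
snap('wrist','w5');d=snap('scene','s5')
crop('w5',225,240,405,375,4.4,'w5c');crop('s5',220,190,340,290,5,'s5c');s=readout.sense();print(s['tool_pos'],s['force'],s['finger_gap'])
```

```text
[ 571.2158141  -173.4351417     2.35220098] [0.73896962 0.5036633  4.09650301] 12.988831871457949
```

View pics/w5c.png

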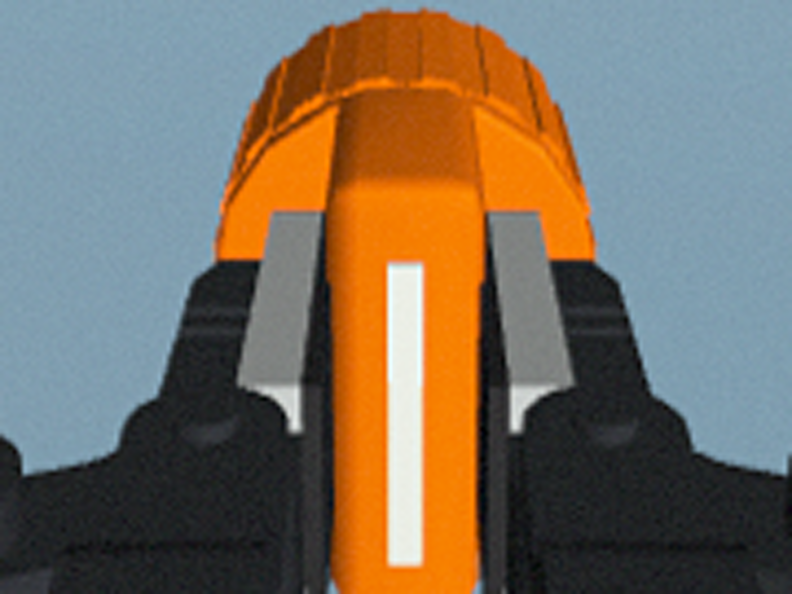

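View pics/s5c.png

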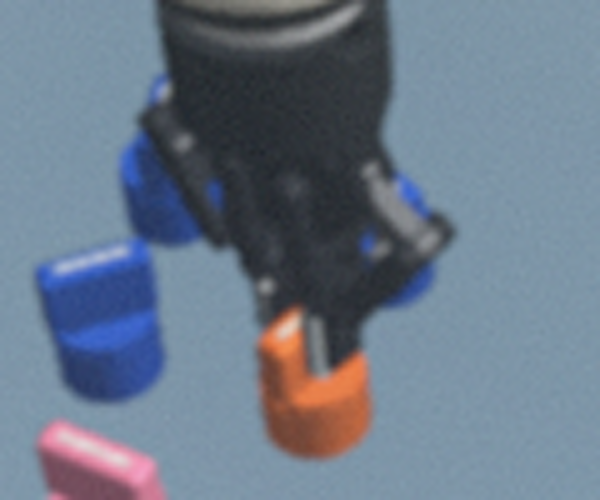

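Gripped (gap 13 mm), with the tips lightly touching the skirt top. Lifting, then turning and carrying the knob to a standoff beside the stud.

{"fn": "step_arm", "kwargs": {"steps": [[0, 0, 2, 0, 0, 0, 5], [0, 0, 4.5, 0, 0, 0, 5], [0, 0, 7, 0, 0, 0, 5], [0, 0.5, 8.5, 0, 0, -0.06, 5], [-0.2, 1.5, 9, 0, 0, -0.16, 5]]}}

```text
clock: 5.35
tool_pos: [570.2, -159.3, 94.4]
ee_rot: [0.892, 0.453, 0.001, 0.001]
force: [0.5, -0.1, -1.2]
finger_gap: 13.1
```

{"fn": "step_arm", "kwargs": {"steps": [[-0.8, 2, 0, 0, 0, -0.12, 5], [-1.5, 4.5, 0, 0, 0, -0.24, 5], [-2.3, 7, 0, 0, 0, -0.36, 5], [-3, 9.5, 0, 0, 0, -0.48, 5], [-3.7, 11.5, 0, 0, 0, -0.6, 5]]}}

```text
clock: 5.77
tool_pos: [531.1, -41.8, 91.9]
ee_rot: [0.986, 0.168, -0.0, -0.0]
force: [0.6, -0.2, -1.8]
finger_gap: 12.9
```

{"fn": "step_arm", "kwargs": {"steps": [[-0.3, 0.6, 0, 0, 0, -0.12, 5], [-0.4, 1, 0, 0, 0, -0.24, 5], [-0.4, 1, 0, 0, 0, -0.36, 5], [-0.4, 1, 0, 0, 0, -0.48, 5], [-0.4, 1, 0, 0, 0, -0.5, 5]]}}

```text
clock: 6.18
tool_pos: [527.7, -33.2, 91.9]
ee_rot: [0.997, -0.081, -0.0, -0.0]
force: [-0.1, -0.5, -0.2]
finger_gap: 12.9
```

Run:
```python
from h import *
snap('wrist','w6');s=readout.sense();print(s['tool_pos'],s['ee_rot'],s['force'],s['finger_gap'],s['q'],s['clock'])
M=R.from_quat(s['ee_rot']).as_matrix();print('jaw yaw',np.arctan2(M[1,0],M[0,0]))
```

```text
[527.75072005 -33.2591826   91.89941347] [ 9.96878240e-01 -7.89538928e-02 -2.40063481e-04 -1.73359195e-05] [-0.55937401 -0.5352388  -1.64442905] 12.819577471548254 [-2.17083738e-01  3.23639758e-01 -2.51368892e-01  9.96268008e-01
 -3.17280565e-05  1.51178491e+00] 6.2333
jaw yaw -0.1580723116141345
```

View pics/w6.png

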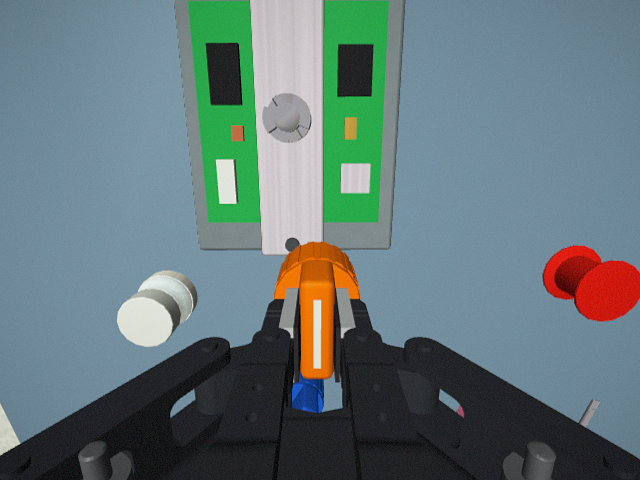

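Run:
```python
from h import *
crop('w6',230,70,340,160,7,'b');crop('w6',260,220,380,400,3.3,'a')
```

```text
(no output)
```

View pics/a.png

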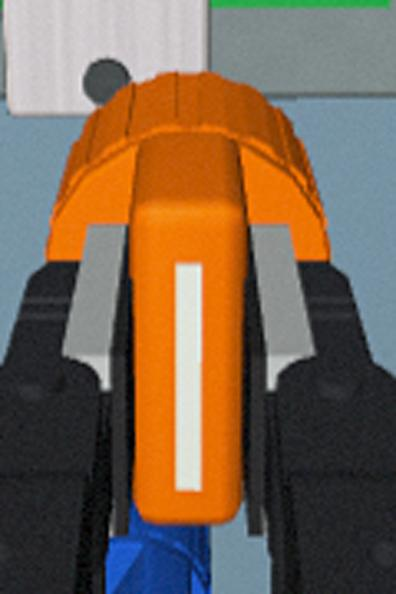

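View pics/b.png

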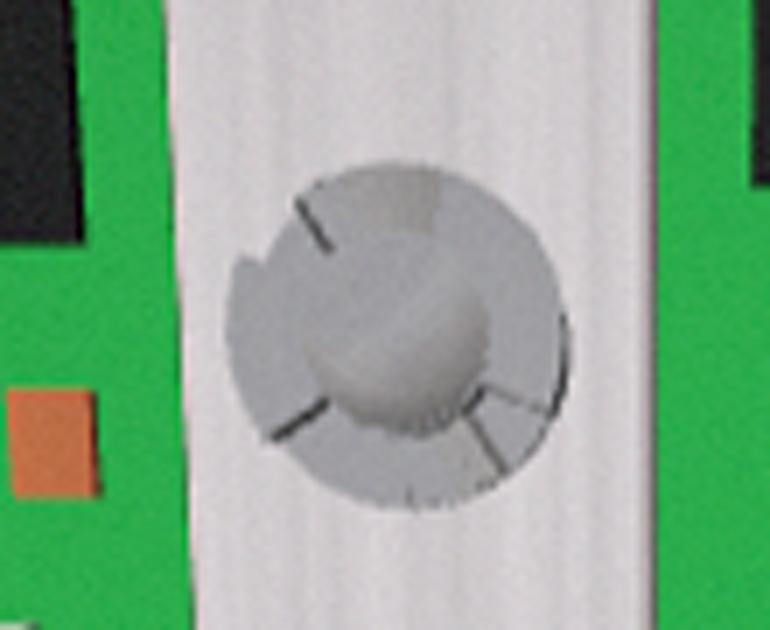

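Run:
```python
from h import *
w=load('w6');s=readout.sense();p=np.array(s['tool_pos']);print('cam',w['position'])
zt=p[2]-2.35+60
a=atz(w,260+188/3.3,220+263/3.3,zt);b=atz(w,260+188/3.3,220+490/3.3,zt);m=(a+b)/2
print('knob',m,'rel tcp',m-p,'len',np.linalg.norm(a-b),'yaw',np.arctan2(*(a-b)[1::-1]))
for z in (46,52,56): print('stud',z,atz(w,287,117.9,z))
L=[atz(w,251,0,34),atz(w,262,253,34)];Rr=[atz(w,323,0,34),atz(w,323,250,34)]
L2=[atz(w,230+165/7,70,34),atz(w,230+195/7,160,34)];R2=[atz(w,230+657/7,70,34),atz(w,230+657/7,160,34)]
for e in (L,Rr,L2,R2):
    d=e[0]-e[1];print(np.arctan2(d[1],d[0]),e[0][:2],e[1][:2])
# stud centre across bar
u=np.array([np.cos(1.412),np.sin(1.412)])
# crude tilted: bar width
n=np.array([u[1],-u[0]]);print('across',[(n@((e[0]+e[1])/2)[:2]).round(1) for e in (L,Rr,L2,R2)], n@atz(w,287,117.9,52)[:2])
t=load('top0');print(tri((w,287,117.5),(t,255.3,246.9)),tri((w,287,117.9),(load('w1'),400+478/3.3,56)))
```

```text
cam [538.89765205  39.12365165 268.6345891 ]
knob [527.24398622 -32.11826999 149.54941347] rel tcp [-0.50673384  1.14091261 57.65      ] len 30.020142544745305 yaw 1.4073882133554358
stud 46 [523.37077482  54.8583693   46.        ]
stud 52 [523.78922401  54.43431881  52.        ]
stud 56 [524.06819013  54.15161849  56.        ]
1.404131301808347 [513.93324349 122.715499  ] [488.24084816 -30.0104    ]
1.412282195095266 [555.29427471 115.88199225] [531.19962855 -34.84589857]
1.4083018716373725 [507.49953259  86.21334581] [498.81530232  33.24131505]
1.4129778052693531 [549.96179987  79.19902194] [541.52547119  26.18767895]
across [np.float64(487.5), np.float64(530.0), np.float64(487.4), np.float64(530.5)] 508.5913960413977
(array([526.01361042,  50.61958461,  70.521135  ]), [2.8371188343943676, 2.8371188343944027]) (array([525.29974085,  53.68647844,  58.76556931]), [1.0692454865131409, 1.0692454865131218])
```

The knob in the hand is at TCP +(-0.5, +1.1), its wing yaw 1.407 matching the bar's 1.41. The stud is at wrist (287,118), or about (523.8, 54.4). I'll take a second, closer view for a fresh measurement.

{"fn": "step_arm", "kwargs": {"steps": [[-0.1, 1, -0.4, 0, 0, 0, 5], [-0.2, 2, -0.8, 0, 0, 0, 5], [-0.3, 3, -1.2, 0, 0, 0, 5], [-0.3, 3, -1.2, 0, 0, 0, 5], [-0.3, 3, -1.2, 0, 0, 0, 5]]}}

```text
clock: 6.65
tool_pos: [524.6, -2.4, 79.7]
ee_rot: [0.997, -0.077, -0.0, -0.0]
force: [-0.2, -0.4, -0.6]
finger_gap: 12.7
```

Run:
```python
from h import *
snap('wrist','w7');s=readout.sense();print(s['tool_pos'],s['force'],s['finger_gap'])
crop('w7',210,100,390,240,4.2,'b')
```

```text
[524.87704214  -2.90271526  79.976619  ] [ 0.56229313  0.09996895 -1.61647041] 12.85315457526787
```

View pics/b.png

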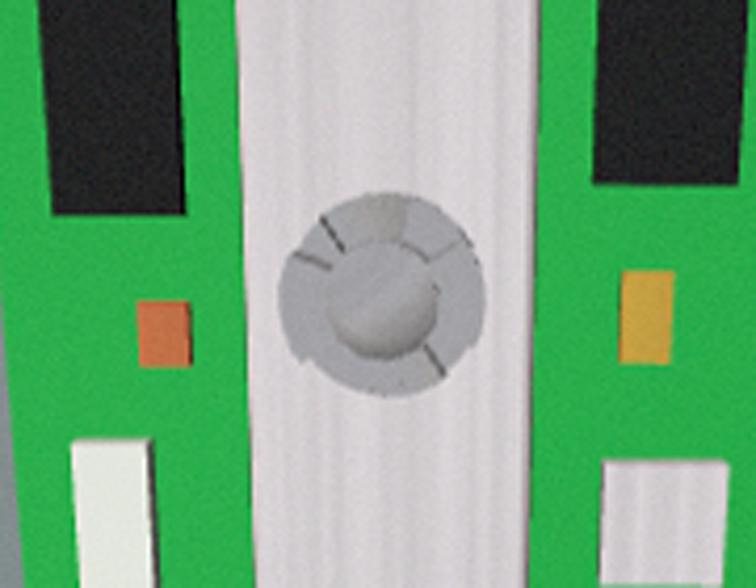

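Run:
```python
from h import *
w=load('w7');w6=load('w6')
for z in (46,50,56): print('stud',z,atz(w,301.1,170.1,z),atz(w6,287,117.9,z))
print(w['position'],'depth by size', w['fx']*28/(206/4.2))
print(tri((w,301.1,170.1),(w6,287,117.9)),tri((w,301.1,170.1),(w6,287,117.9),(load('w1'),400+478/3.3,56)))
print('dome', atz(w,301.1,100+300/4.2,60))
```

```text
stud 46 [523.43767782  54.68350229  46.        ] [523.37077482  54.8583693   46.        ]
stud 50 [523.66218491  54.97351668  50.        ] [523.64974094  54.57566898  50.        ]
stud 56 [523.99894553  55.40853827  56.        ] [524.06819013  54.15161849  56.        ]
[535.24958378  69.94191934 256.45048143] depth by size 198.92578164517897
(array([523.4831753 ,  54.7719706 ,  47.25430038]), [0.024975525273917585, 0.024975525273808214]) (array([524.87972533,  54.69125419,  56.92000976]), [1.1410563124047686, 0.9612953351520827, 1.5864501969107916])
dome [524.10236057  54.98580583  60.        ]
```

{"fn": "step_arm", "kwargs": {"steps": [[0, 1.5, 0, 0, 0, 0, 5], [0, 3, 0, 0, 0, 0, 5], [-0.05, 4.5, 0, 0, 0, 0, 5], [-0.05, 5.68, 0, 0, 0, 0, 5], [-0.05, 5.68, 0, 0, 0, 0, 5]]}}

```text
clock: 7.12
tool_pos: [524.5, 54.9, 80.2]
ee_rot: [0.997, -0.078, 0.0, -0.0]
force: [0.1, -1.0, -2.0]
finger_gap: 12.8
```

{"fn": "step_arm", "kwargs": {"steps": [[0, 0, -0.4, 0, 0, 0, 5], [0, 0, -0.8, 0, 0, 0, 5], [0, 0, -1.2, 0, 0, 0, 5], [0, 0, -1.3, 0, 0, 0, 5], [0, 0, -1.3, 0, 0, 0, 5]]}}

```text
clock: 7.53
tool_pos: [524.2, 53.0, 66.5]
ee_rot: [0.997, -0.079, -0.0, 0.0]
force: [0.4, 0.4, -0.3]
finger_gap: 12.9
```

Run:
```python
from h import *
snap('wrist','w8');snap('scene','s8');snap('top','t8');s=readout.sense();print(s['tool_pos'],s['force'],s['finger_gap'])
crop('s8',360,190,460,290,6,'b')
```

```text
[524.56828595  53.23834239  67.1516686 ] [-0.07539925 -0.12625082 -1.4444195 ] 13.567309967446118
```

View pics/b.png

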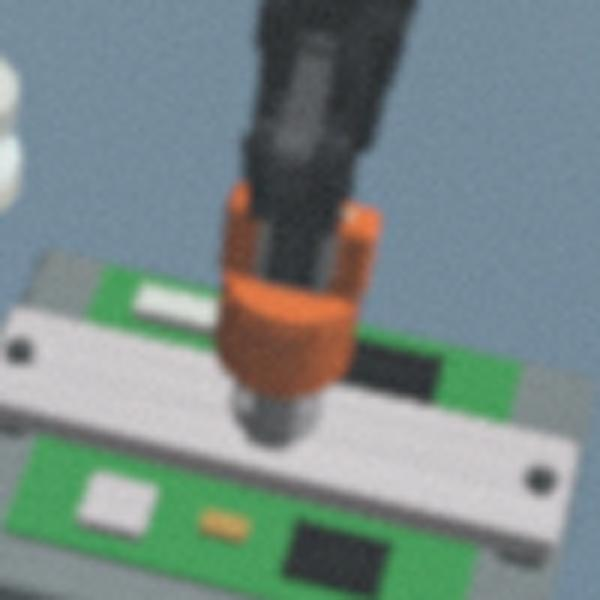

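View pics/w8.png

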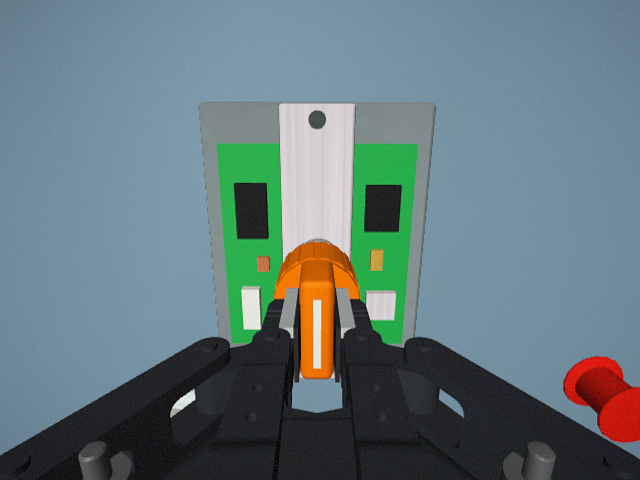

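Run:
```python
from h import *
s=load('s8');p=np.array(readout.sense()['tool_pos']);print(p)
im=cv2.resize(s['img'][200:280,370:450],None,fx=7.5,fy=7.5,interpolation=cv2.INTER_CUBIC)
def circ(c,r,z,col):
    for a in np.linspace(0,2*np.pi,200):
        u,v=proj(s,[c[0]+r*np.cos(a),c[1]+r*np.sin(a),z]);x,y=int((u-370+.5)*7.5),int((v-200+.5)*7.5)
        if 0<=x<600 and 0<=y<600: im[y,x]=col
k=p[:2]+[-.5,1.1]
zu=p[2]-2.35
circ(k,20.5,zu,(255,0,0));circ(k,20.5,zu+32,(255,0,0));circ((523.7,54.8),14,34,(0,255,255));circ((523.7,54.8),14,50,(0,255,255))
cv2.imwrite('pics/o.png',im)
```

```text
[524.56828595  53.23834239  67.1516686 ]
```

View pics/o.png

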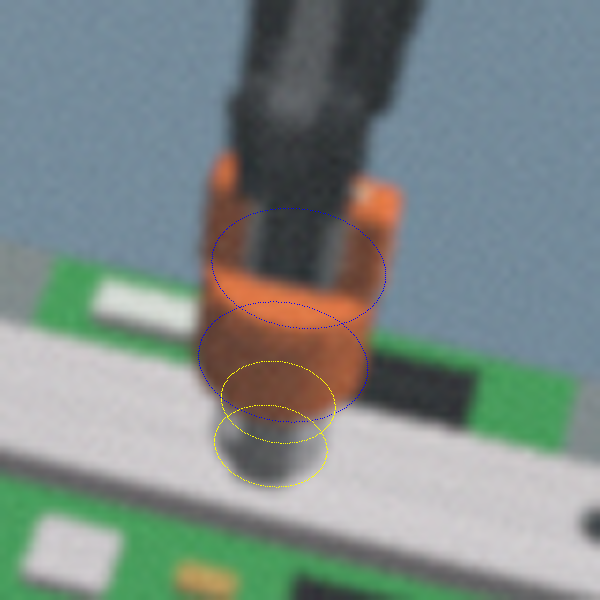

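Knob and stud outlines overlay to within about 1 mm. Lowering gently.

{"fn": "step_arm", "kwargs": {"steps": [[-0.02, 0.05, -0.3, 0, 0, 0, 5], [-0.02, 0.05, -0.6, 0, 0, 0, 5], [-0.02, 0.05, -0.8, 0, 0, 0, 5], [-0.02, 0.05, -1, 0, 0, 0, 5], [-0.02, 0.05, -1.0, 0, 0, 0, 5]]}}

```text
clock: 8.1
tool_pos: [524.0, 54.0, 56.6]
ee_rot: [0.997, -0.078, -0.0, 0.0]
force: [0.2, 0.5, -1.1]
finger_gap: 12.9
```

{"fn": "step_arm", "kwargs": {"steps": [[0, 0, -0.15, 0, 0, 0, 5], [0, 0, -0.3, 0, 0, 0, 5], [0, 0, -0.45, 0, 0, 0, 5], [0, 0, -0.5, 0, 0, 0, 5]]}}

```text
clock: 8.43
tool_pos: [524.2, 54.0, 51.9]
ee_rot: [0.997, -0.078, -0.0, 0.0]
force: [-0.7, 0.3, -2.2]
finger_gap: 13.0
```

{"fn": "step_arm", "kwargs": {"steps": [[0, 0, -0.1, 0, 0, 0, 5], [0, 0, -0.2, 0, 0, 0, 5], [0, 0, -0.3, 0, 0, 0, 5], [0, 0, -0.4, 0, 0, 0, 5]]}}

```text
clock: 8.77
tool_pos: [524.3, 54.0, 48.0]
ee_rot: [0.997, -0.078, 0.0, -0.0]
force: [0.0, -0.1, -1.2]
finger_gap: 13.3
```

{"fn": "step_arm", "kwargs": {"steps": [[0, 0, -0.06, 0, 0, 0, 5], [0, 0, -0.12, 0, 0, 0, 5], [0, 0, -0.18, 0, 0, 0, 5]]}}

```text
clock: 9.02
tool_pos: [524.3, 54.0, 46.2]
ee_rot: [0.997, -0.078, 0.0, 0.0]
force: [-0.3, 0.3, -1.5]
finger_gap: 13.2
```

{"fn": "step_arm", "kwargs": {"steps": [[0, 0, -0.05, 0, 0, 0, 5], [0, 0, -0.1, 0, 0, 0, 5], [0, 0, -0.15, 0, 0, 0, 5]]}}

```text
clock: 9.27
tool_pos: [524.3, 53.9, 44.7]
ee_rot: [0.997, -0.078, 0.0, 0.0]
force: [-0.1, -0.7, -0.7]
finger_gap: 12.7
```

{"fn": "step_arm", "kwargs": {"steps": [[0, 0, -0.05, 0, 0, 0, 5], [0, 0, -0.1, 0, 0, 0, 5]]}}

```text
clock: 9.43
tool_pos: [524.3, 54.0, 43.8]
ee_rot: [0.997, -0.078, 0.0, -0.0]
force: [-0.9, 0.3, 3.0]
finger_gap: 13.1
```

{"fn": "step_arm", "kwargs": {"steps": [[0, 0, -0.05, 0, 0, 0, 5], [0, 0, -0.1, 0, 0, 0, 5]]}}

```text
clock: 9.6
tool_pos: [524.5, 54.0, 43.4]
ee_rot: [0.997, -0.078, 0.0, -0.0]
force: [-4.2, -0.0, 15.2]
finger_gap: 12.9
```

Contact at an underside height of about 7.4 mm, in the expected 5–10 mm range. Easing off to a light press and holding.

{"fn": "step_arm", "kwargs": {"steps": [[-0.01, 0, 0.06, 0, 0, 0, 5], [-0.02, 0, 0.07, 0, 0, 0, 5], [-0.02, 0, 0.07, 0, 0, 0, 5], [-0.02, 0, 0.07, 0, 0, 0, 5], [-0.02, 0, 0.07, 0, 0, 0, 5]]}}

```text
clock: 10.02
tool_pos: [524.3, 53.9, 43.7]
ee_rot: [0.997, -0.078, 0.0, -0.0]
force: [-0.5, 1.4, 5.3]
finger_gap: 13.0
```

Run:
```python
from h import *
snap('scene','s9');s=readout.sense();print(s['tool_pos'],s['force'],s['finger_gap'],s['ft_torque'],s['q'])
crop('s9',370,200,450,280,7.5,'b')
```

```text
[524.31629752  53.96744128  43.64465753] [-0.33983994 -0.16785486  5.57368761] 12.670348550448066 [-0.0701739   0.00896954 -0.05199203] [-5.21291272e-02  3.60709881e-01 -3.39746924e-01  8.69849671e-01
  4.32900958e-05  1.67567556e+00]
```

View pics/b.png

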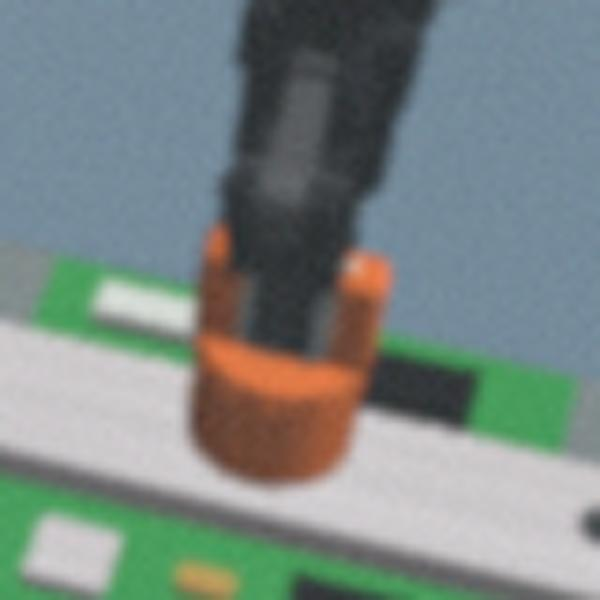

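{"fn": "step_arm", "kwargs": {"steps": [[0, 0, 0.02, 0, 0, 0.05, 5], [0.01, 0, 0.04, 0, 0, 0.1, 5], [0.01, 0.01, 0.06, 0, 0, 0.15, 5], [0.01, 0.01, 0.08, 0, 0, 0.2, 5]]}}

```text
clock: 10.4
tool_pos: [524.3, 54.0, 44.4]
ee_rot: [1.0, 0.023, 0.0, 0.0]
force: [-1.3, -0.0, 6.0]
finger_gap: 13.0
```

{"fn": "step_arm", "kwargs": {"steps": [[0, 0, 0.02, 0, 0, 0.05, 5], [0.01, 0, 0.04, 0, 0, 0.1, 5]]}}

```text
clock: 10.57
tool_pos: [524.3, 54.0, 44.8]
ee_rot: [0.997, 0.073, 0.0, 0.0]
force: [-1.4, -0.3, 5.3]
finger_gap: 13.0
```

{"fn": "step_arm", "kwargs": {"steps": [[0, 0, 0.02, 0, 0, 0.05, 5], [0.01, 0, 0.04, 0, 0, 0.1, 5]]}}

```text
clock: 10.73
tool_pos: [524.3, 54.0, 45.1]
ee_rot: [0.992, 0.122, -0.0, 0.0]
force: [-1.5, -0.3, 6.9]
finger_gap: 12.8
```

Run:
```python
from h import *
s=readout.sense();print(s['tool_pos'],s['force'],s['finger_gap'],s['ft_torque'],s['q'])
```

```text
[524.29516554  53.97057166  45.14586747] [-1.46443452 -0.29793009  6.87737222] 12.815836342287872 [-0.07976354  0.39265305 -0.12694419] [-5.19802474e-02  3.59700819e-01 -3.36656295e-01  8.74547889e-01
 -1.91791245e-04  1.27347597e+00]
```

{"fn": "step_arm", "kwargs": {"steps": [[0, 0, 0.02, 0, 0, 0.05, 5], [0.01, 0, 0.045, 0, 0, 0.1, 5]]}}

```text
clock: 10.9
tool_pos: [524.4, 54.0, 45.6]
ee_rot: [0.985, 0.172, -0.0, 0.0]
force: [-1.6, -0.8, 6.5]
finger_gap: 13.2
```

{"fn": "step_arm", "kwargs": {"steps": [[0, 0, 0.02, 0, 0, 0.05, 5], [-0.01, 0, 0.045, 0, 0, 0.1, 5]]}}

```text
clock: 11.07
tool_pos: [524.6, 54.1, 46.0]
ee_rot: [0.975, 0.221, 0.0, -0.0]
force: [0.8, 0.8, 0.7]
finger_gap: 12.6
```

{"fn": "step_arm", "kwargs": {"steps": [[0, 0, -0.05, 0, 0, 0, 5], [0, 0, -0.05, 0, 0, 0, 5]]}}

```text
clock: 11.23
tool_pos: [524.7, 54.1, 45.6]
ee_rot: [0.976, 0.219, 0.0, 0.0]
force: [0.2, 0.8, 5.6]
finger_gap: 12.9
```

{"fn": "step_arm", "kwargs": {"steps": [[0, 0, 0.01, 0, 0, 0.04, 5], [0, 0, 0.01, 0, 0, 0.06, 5]]}}

```text
clock: 11.4
tool_pos: [525.0, 54.2, 45.7]
ee_rot: [0.968, 0.249, 0.001, -0.0]
force: [3.1, 1.9, 2.7]
finger_gap: 12.8
```

{"fn": "step_arm", "kwargs": {"steps": [[0, 0, -0.04, 0, 0, 0, 5], [0, 0, -0.06, 0, 0, 0, 5]]}}

```text
clock: 11.57
tool_pos: [525.0, 54.2, 45.4]
ee_rot: [0.969, 0.248, 0.001, 0.0]
force: [1.2, 1.5, 10.2]
finger_gap: 12.9
```

Run:
```python
from h import *
snap('wrist','w10');snap('scene','s10');s=readout.sense();print(s['tool_pos'],s['force'],s['finger_gap'],s['ft_torque'],s['q'])
crop('s10',370,200,450,280,5,'b');crop('w10',230,200,410,380,2.2,'a')
cv2.imwrite('pics/m10.png',np.hstack([cv2.imread('pics/b.png')[:396],cv2.imread('pics/a.png')[:396]]))
```

```text
[525.03309534  54.17881691  45.37642712] [1.64226232 1.84898238 8.08858641] 13.237791295752832 [ 0.50187506 -0.3612967  -0.02154647] [-5.18581000e-02  3.59594725e-01 -3.36103266e-01  8.73765897e-01
  3.76711062e-04  1.01756006e+00]
```

View pics/m10.png

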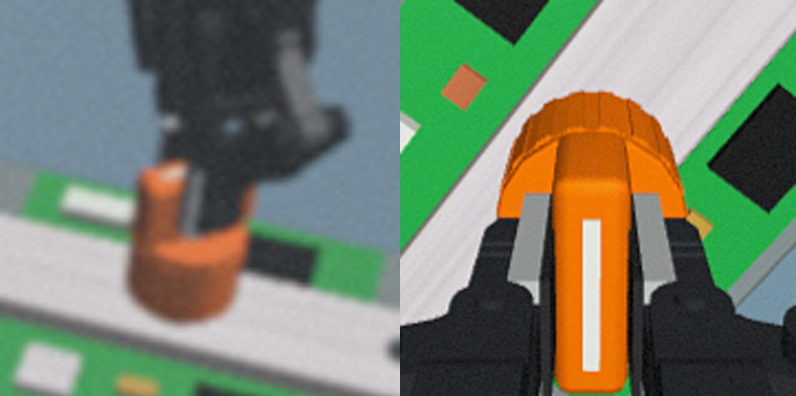

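{"fn": "step_arm", "kwargs": {"steps": [[0, 0, 0.03, 0, 0, 0.03, 5], [0, 0, 0.03, 0, 0, 0.06, 5]]}}

```text
clock: 11.83
tool_pos: [525.0, 54.3, 45.6]
ee_rot: [0.961, 0.278, 0.001, -0.0]
force: [2.0, 2.8, 6.0]
finger_gap: 13.1
```

Run:
```python
from h import *
s=readout.sense();print(s['tool_pos'],s['force'],s['finger_gap'],s['ft_torque'],s['q'][5])
```

```text
[524.98211879  54.30430759  45.57280438] [2.02820772 2.82475223 5.98292319] 13.120099173503244 [ 0.73754726 -0.48601878 -0.15496245] 0.9563592477759908
```

{"fn": "step_arm", "kwargs": {"steps": [[0.02, 0.03, 0, 0, 0, 0.03, 5], [0.02, 0.03, 0, 0, 0, 0.06, 5]]}}

```text
clock: 12.0
tool_pos: [524.5, 54.3, 45.2]
ee_rot: [0.952, 0.306, -0.0, 0.0]
force: [0.6, -0.6, -0.3]
finger_gap: 13.0
```

Run:
```python
from h import *
s=readout.sense();print(s['tool_pos'],s['force'],s['finger_gap'],s['ft_torque'],s['q'][5])
```

```text
[524.46429021  54.348775    45.20642737] [ 0.64817311 -0.60017161 -0.25224742] 12.993866460703774 [-0.1040373   0.13461291  0.05445209] 0.8966665768308982
```

All contact force vanished at 0.78 rad, so the pins are past the thread ends. Lowering straight down.

{"fn": "step_arm", "kwargs": {"steps": [[0, 0, -0.08, 0, 0, 0, 5], [0, 0, -0.16, 0, 0, 0, 5]]}}

```text
clock: 12.17
tool_pos: [523.9, 54.2, 43.4]
ee_rot: [0.952, 0.306, -0.001, 0.0]
force: [-2.1, -0.3, 0.9]
finger_gap: 12.9
```

{"fn": "step_arm", "kwargs": {"steps": [[0, 0, -0.08, 0, 0, 0, 5], [0, 0, -0.16, 0, 0, 0, 5]]}}

```text
clock: 12.33
tool_pos: [524.2, 54.3, 41.6]
ee_rot: [0.952, 0.306, -0.0, -0.0]
force: [-1.0, -0.3, -1.0]
finger_gap: 12.7
```

{"fn": "step_arm", "kwargs": {"steps": [[0, 0, -0.05, 0, 0, 0, 5], [0, 0, -0.1, 0, 0, 0, 5]]}}

```text
clock: 12.5
tool_pos: [524.7, 54.4, 40.9]
ee_rot: [0.952, 0.306, 0.0, -0.0]
force: [0.1, 0.4, -0.9]
finger_gap: 13.2
```

{"fn": "step_arm", "kwargs": {"steps": [[0, 0, -0.04, 0, 0, 0, 5], [0, 0, -0.07, 0, 0, 0, 5]]}}

```text
clock: 12.67
tool_pos: [524.7, 54.4, 40.3]
ee_rot: [0.952, 0.306, 0.0, -0.0]
force: [1.2, 0.8, -1.1]
finger_gap: 12.7
```

{"fn": "step_arm", "kwargs": {"steps": [[0, 0, -0.04, 0, 0, 0, 5], [0, 0, -0.05, 0, 0, 0, 5]]}}

```text
clock: 12.83
tool_pos: [524.6, 54.4, 39.9]
ee_rot: [0.952, 0.306, 0.0, 0.0]
force: [0.9, -0.8, -1.6]
finger_gap: 13.2
```

{"fn": "step_arm", "kwargs": {"steps": [[0, 0, -0.03, 0, 0, 0, 5], [0, 0, -0.05, 0, 0, 0, 5]]}}

```text
clock: 13.0
tool_pos: [524.7, 54.4, 39.5]
ee_rot: [0.952, 0.306, 0.0, 0.0]
force: [0.3, 0.1, 2.4]
finger_gap: 12.8
```

Seated at tool z 39.5, underside about 3.3 mm above the bar: the click. Now turning clockwise, sinking with it by force feedback.

{"fn": "step_arm", "kwargs": {"steps": [[0, 0, 0, 0, 0, -0.05, 5], [0, 0, 0, 0, 0, -0.1, 5]]}}

```text
clock: 13.17
tool_pos: [524.9, 54.4, 39.6]
ee_rot: [0.966, 0.258, 0.0, 0.0]
force: [1.0, -0.1, -0.2]
finger_gap: 12.9
```

{"fn": "step_arm", "kwargs": {"steps": [[0, 0, -0.01, 0, 0, -0.05, 5], [0, 0, -0.02, 0, 0, -0.1, 5]]}}

```text
clock: 13.33
tool_pos: [524.8, 54.4, 39.4]
ee_rot: [0.978, 0.209, 0.0, 0.0]
force: [0.1, -1.0, 0.1]
finger_gap: 13.1
```

{"fn": "step_arm", "kwargs": {"steps": [[0, 0, -0.02, 0, 0, -0.05, 5], [0, 0, -0.04, 0, 0, -0.1, 5]]}}

```text
clock: 13.5
tool_pos: [524.9, 54.3, 39.0]
ee_rot: [0.987, 0.16, 0.0, 0.0]
force: [0.1, 0.6, 2.8]
finger_gap: 12.8
```

{"fn": "step_arm", "kwargs": {"steps": [[0, 0, -0.02, 0, 0, -0.05, 5], [0, 0, -0.04, 0, 0, -0.1, 5]]}}

```text
clock: 13.67
tool_pos: [524.9, 54.3, 38.6]
ee_rot: [0.994, 0.11, 0.0, 0.0]
force: [0.2, 0.6, 3.2]
finger_gap: 13.0
```

Force is steady at about 3 N. Sliding along the channel floor at 4 mm/rad.

{"fn": "step_arm", "kwargs": {"steps": [[0, 0, -0.02, 0, 0, -0.05, 5], [0, 0, -0.04, 0, 0, -0.1, 5]]}}

```text
clock: 13.83
tool_pos: [524.8, 54.3, 38.2]
ee_rot: [0.998, 0.06, 0.0, 0.0]
force: [0.2, -0.2, 1.8]
finger_gap: 12.8
```

{"fn": "step_arm", "kwargs": {"steps": [[0, 0, -0.02, 0, 0, -0.05, 5], [0, 0, -0.04, 0, 0, -0.1, 5]]}}

```text
clock: 14.0
tool_pos: [524.9, 54.3, 37.8]
ee_rot: [1.0, 0.01, 0.0, 0.0]
force: [-0.5, -0.3, 1.3]
finger_gap: 12.8
```

{"fn": "step_arm", "kwargs": {"steps": [[0, 0, -0.02, 0, 0, -0.05, 5], [0, 0, -0.04, 0, 0, -0.1, 5]]}}

```text
clock: 14.17
tool_pos: [524.8, 54.3, 37.4]
ee_rot: [0.999, -0.04, 0.0, 0.0]
force: [0.3, -0.0, 1.5]
finger_gap: 13.1
```

{"fn": "step_arm", "kwargs": {"steps": [[0, 0, -0.02, 0, 0, -0.05, 5], [0, 0, -0.04, 0, 0, -0.1, 5]]}}

```text
clock: 14.33
tool_pos: [524.8, 54.3, 37.0]
ee_rot: [0.996, -0.09, 0.0, 0.0]
force: [-1.9, -1.1, 2.3]
finger_gap: 12.7
```

{"fn": "step_arm", "kwargs": {"steps": [[0, 0, -0.02, 0, 0, -0.05, 5], [0, 0, -0.04, 0, 0, -0.1, 5]]}}

```text
clock: 14.5
tool_pos: [524.8, 54.3, 36.6]
ee_rot: [0.99, -0.139, 0.0, 0.0]
force: [-0.5, 0.7, 1.7]
finger_gap: 13.2
```

{"fn": "step_arm", "kwargs": {"steps": [[0, 0, -0.02, 0, 0, -0.05, 5], [0, 0, -0.04, 0, 0, -0.1, 5]]}}

```text
clock: 14.67
tool_pos: [525.0, 54.3, 36.4]
ee_rot: [0.982, -0.189, 0.0, -0.0]
force: [0.1, 0.2, 6.3]
finger_gap: 13.0
```

{"fn": "step_arm", "kwargs": {"steps": [[0, 0, 0, 0, 0, -0.05, 5], [0, 0, 0, 0, 0, -0.1, 5]]}}

```text
clock: 14.83
tool_pos: [525.0, 54.3, 36.4]
ee_rot: [0.971, -0.237, 0.001, -0.0]
force: [0.7, 0.5, 3.2]
finger_gap: 13.1
```

{"fn": "step_arm", "kwargs": {"steps": [[0, 0, 0, 0, 0, -0.05, 5], [0, 0, 0, 0, 0, -0.1, 5]]}}

```text
clock: 15.0
tool_pos: [525.0, 54.3, 36.4]
ee_rot: [0.958, -0.286, 0.0, -0.0]
force: [-0.4, 0.4, 3.9]
finger_gap: 13.0
```

Run:
```python
from h import *
snap('wrist','w11');snap('scene','s11');s=readout.sense();print(s['tool_pos'],s['force'],s['finger_gap'],s['ft_torque'],s['q'][5])
crop('s11',370,200,450,280,5,'b');crop('w11',230,200,410,380,2.2,'a')
cv2.imwrite('pics/m11.png',np.hstack([cv2.imread('pics/b.png')[:396],cv2.imread('pics/a.png')[:396]]))
```

```text
[525.02871629  54.34571409  36.34558761] [ 0.68368683 -0.01002974  5.45194721] 13.034679600669968 [-0.00137567  0.05637463 -0.00884697] 2.097498691367991
```

View pics/m11.png

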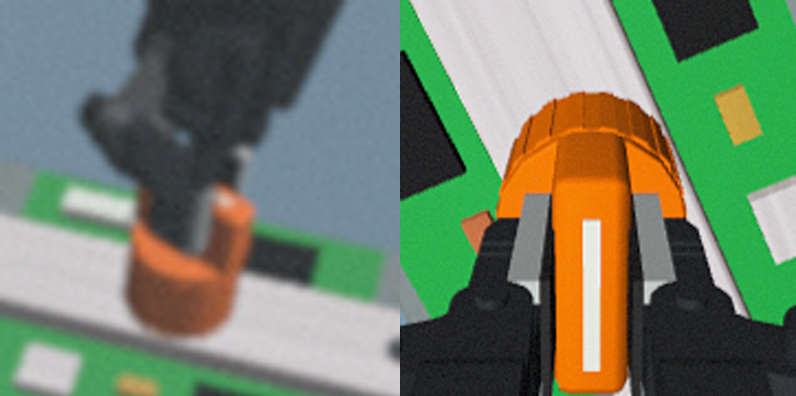

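The force stayed level (3–5 N) at constant height over 0.2 rad, so the skirt is on the bar. Opening and retreating straight up.

{"fn": "step_arm", "kwargs": {"steps": [[0, 0, 0.02, 0, 0, 0, 50], [0, 0, 0.02, 0, 0, 0, 50], [0, 0, 0.02, 0, 0, 0, 50], [0, 0, 0.02, 0, 0, 0, 50], [0, 0, 0.02, 0, 0, 0, 50]]}}

```text
clock: 15.52
tool_pos: [524.5, 54.4, 36.1]
ee_rot: [0.959, -0.284, -0.0, 0.0]
force: [0.6, 0.5, -0.3]
finger_gap: 42.6
```

{"fn": "step_arm", "kwargs": {"steps": [[0, 0, 2, 0, 0, 0, 50], [0, 0, 5, 0, 0, 0, 50], [0, 0, 8, 0, 0, 0, 50], [0, -3, 10, 0, 0, 0, 50], [0, -6, 10, 0, 0, 0, 50]]}}

```text
clock: 15.93
tool_pos: [526.4, -5.7, 140.2]
ee_rot: [0.959, -0.283, 0.003, -0.0]
force: [0.4, -0.7, 0.1]
finger_gap: 42.7
```

Run:
```python
from h import *
snap('wrist','w12');snap('scene','s12');s=readout.sense();print(s['tool_pos'],s['force'],s['finger_gap'],s['clock'])
crop('s12',370,200,450,280,7.5,'b')
```

```text
[525.32210694  -8.53549544 137.06857995] [-0.07146395  0.68721858 -0.63352243] 42.9596394677662 16.0333
```

View pics/w12.png

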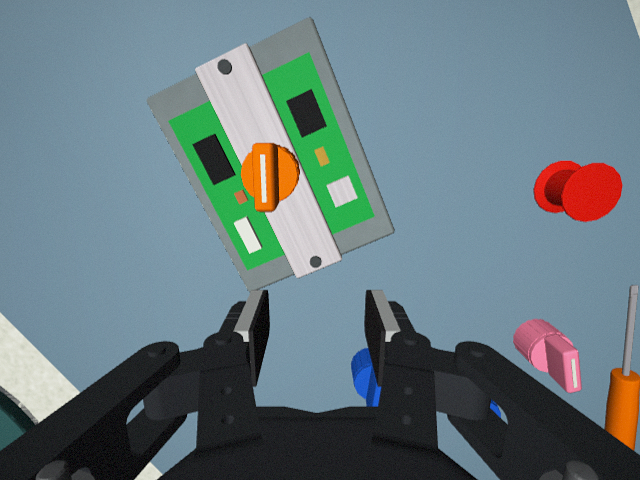

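View pics/b.png

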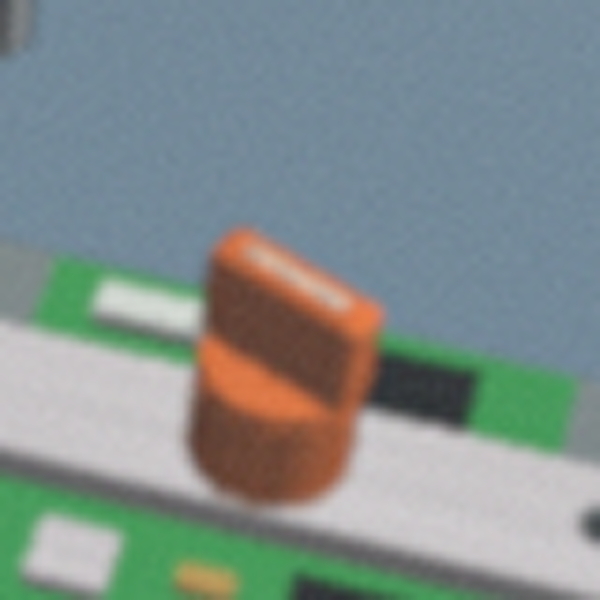

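Run:
```python
from h import *
w=load('w12');s=load('s12')
a=(w,263.3,177.5);b=(s,370+299/7.5,200+273/7.5)
print(tri(a,b), proj(s,[524,54.8,94]),b[1:],atz(*a,94))
im=cv2.resize(s['img'][200:280,370:450],None,fx=7.5,fy=7.5,interpolation=cv2.INTER_CUBIC)
for z,r,col in ((34,20.5,(255,0,0)),(66,20.5,(255,0,0)),(40,20.5,(0,255,255))):
    for t in np.linspace(0,2*np.pi,200):
        u,v=proj(s,[523.9+r*np.cos(t),54.8+r*np.sin(t),z]);im[int((v-200+.5)*7.5),int((u-370+.5)*7.5)]=col
cv2.imwrite('pics/o2.png',im)
```

```text
(array([524.81619585,  55.49575513,  94.61202254]), [0.11136070144867513, 0.11136070144868167]) (np.float64(409.3968665385381), np.float64(236.27137553849866)) (409.8666666666667, 236.4) [524.70017515  55.38264019  94.        ]
```

View pics/o2.png

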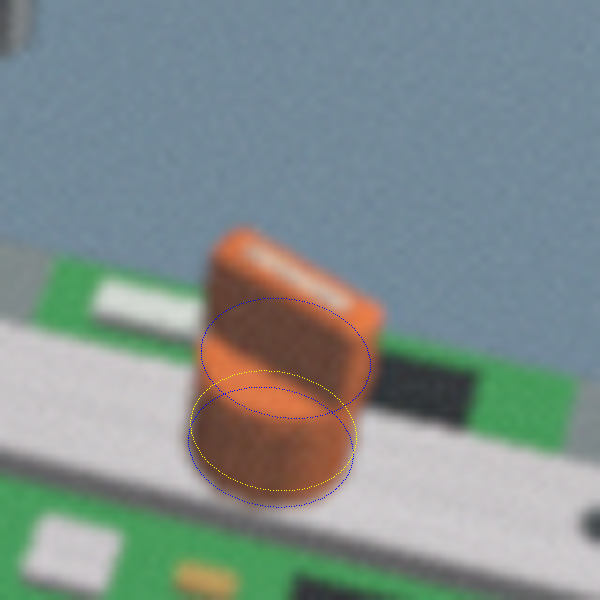

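The wing top triangulates to 94.6 mm (home is 94), and the skirt outline fits z = 34 on the bar. The arm is clear, so I'll let it settle and hand in.

{"fn": "step_arm", "kwargs": {"steps": [[0, 0, 0, 0, 0, 0, 50], [0, 0, 0, 0, 0, 0, 50]]}}

```text
clock: 16.2
tool_pos: [524.3, -5.3, 135.8]
ee_rot: [0.959, -0.285, -0.0, -0.0]
force: [-0.2, -0.7, -0.6]
finger_gap: 42.7
```

Run:
```python
from h import *
print(readout.sense()['clock'],readout.sense()['force']); print(job_done())
```

```text
16.2 [-0.19174051 -0.7035598  -0.59562539]
the job is handed in; nothing more can be done
None
```

I fitted the orange wing knob on the stud, screwed it home, let go and handed the job in at 16.2 s; no verdict was reported.

**What I did**
- Set the knob on the stud with its wing along the bar. It rested about 7.4 mm above the bar.
- Turned it anticlockwise. All contact force vanished at about 0.78 rad, and I lowered it by hand to about 3.3 mm above the bar (the click).
- Turned it clockwise 1.2 rad, sinking 4 mm per rad, then level for the last 0.2 rad.

**Last checks**
- **Height:** the wing top measured 94.6 mm, against 94 mm when fully home.
- **Skirt:** its outline fits the bar's top in the scene view, and the knob looks upright.
- **Centring:** the knob measured within about 1.5 mm of my stud estimate.
- **Release:** the gripper was well clear, with about zero force.
- **Forces:** the highest wrist force I read was about 15 N, at first contact on the threads.
- **Spool, screwdriver and jar:** I never went near them, but I did not re-measure their positions at the end.

**What disagreed or failed**
- **Finger tips:** the real tips sat about 30–36 mm behind the reported TCP. My first close missed above the wing without touching it; I corrected by picture and gripped on the second try.
- **Camera spread:** the top camera put the stud about 3–5 mm from the wrist-camera estimate. I used the wrist camera throughout.
- **Threads:** between about 0.6 and 0.75 rad the contact was uneven, with up to 10 N vertical and 3–4 N sideways. It cleared after a small sideways shift.

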